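Press a terminal block home in a two-fence jig

TASK

Get the long terminal block ready for drilling: first slide the jig's end fence, by its black knob, all the way out to its end stop. Then set the long terminal block flat on the jig plate and press it into the corner, one long side flush against the long fence and one end flush against the end fence (either way round), and finish while still gripping it there, pushing firmly against both fences at once. Leave the short terminal block, the tape roll and the hex keys where they are.

Things in the scene. Friction and masses are not known exactly. Their poses are not given: they have to be found in the camera images.
- jig: bare aluminium jig plate fixed to the bench, 112 x 236 x 10 mm (x, y, z), turned with its yaw. Origin on the bench straight below the nest; the plate spans x -64 to +48 mm and y -84 to +152 mm of it. The long fence stands on its +x side, the sliding end fence, its knob, two guide rails (10 mm above the plate, y +59 to +137 mm, centred 23.5 mm either side of x = 0) and a dark end-stop block (20 mm above the plate, y +131 to +143 mm) on its +y side
- nest (a point): the point on the plate's top, 10 mm above the bench, over which the long block's centre lies when the slide is at its end stop and the block touches both fences; axes as the jig's. Plate and fences are dry metal with friction of about 0.6, which takes up part of a push along them
- long_fence (a point): fixed steel bar along the jig's y, 14 x 100 mm, 12 mm above the plate (so a finger can pass over it while gripping the block higher up). Its working face looks to the jig's -x and lies 18 mm to +x of the nest; it spans y -60 to +40 mm from the nest. This point is in the middle of the foot of its working face, at the plate's top
- end_fence (a point): steel fence across the jig's x, carried by the slide: 48 mm long, 12 mm thick, 24 mm above the plate. This point is in the middle of the foot of its working face, at the plate's top; the face looks to the jig's -y and with the slide at its end stop lies 42.5 mm to +y of the nest
- size_slide (a joint): slide of the end fence along the jig's +y: 0 to 0.045 m; it starts between 0 and 0.022 and 0.045 is the end stop. It has about 3 N of friction and stays where it is left
- slide_knob (a point): on the axis of the slide's round black knob, 42.5 mm to +y of the end fence's working face and 44 mm above the bench: middle of its grip, a cylinder 21 mm across from 33 to 55 mm above the bench, rounded at the top (knob top 58 mm above the bench; the carriage under it is 36 mm wide and its top is 23 mm above the bench)
- long_block: the long black terminal block, 36 x 85 x 48 mm (x, y, z), 0.08 to 0.17 kg; origin under its centre. A lower body 36 x 85 mm and 30 mm high; above it only a strip of terminals between x = +3 and +17 mm, to 46 mm high. Grip it across x (36 mm)
- long_block_centre (a point): centre of the long terminal block, 24 mm above its underside; axes as the block's, its y along the 85 mm length
- short_block_centre (a point): centre of the other, short black terminal block, 33 x 55 x 46 mm, 21 mm above its underside; to be left alone
- tape_roll: roll of black tape, 67 mm across, 19 mm high, origin under its centre; to be left alone
- hex_keys: set of hex keys in a clip, 88 x 48 x 9 mm, origin under its centre; to be left alone
- short_block: the short terminal block itself; origin under its centre
Mind the look-alikes: they are no part of the job. Several things look just like the long_block: the one meant starts nearest to the robot's base.

How it is judged:
By the outcome, as a careful person would: the job done as asked, in the order asked, and still so for the second after the job is handed in, while the arm keeps its last pose, push and grip.
It also fails if it takes over 67 s, if anything falls off the work surface, if the arm or the gripper's body presses on something with over 40 N, if the wrist force passes 120 N, or if a joint passes its speed limit or range.

ROBOT

A 6-joint arm with a two-finger parallel gripper is mounted at the origin on a cart in front of the work surface, level with it; the furniture and walls round the work are solid. World frame = base frame: x ahead of the robot, y to its left, z up, the work surface at z = 0. Lengths are in m, angles in rad, forces in N, time in s.
With the tool pointing down it reaches from about 0.35 to 0.85 m from the base axis. Payload 8.1 kg.
Tool frame: the origin (TCP) lies midway between the tips of the shut fingers; the grasp point (between the pads) lies 19 mm behind it (robot.tcp_to_grasp is the distance from the TCP to the grasp point, in m); x points along the fingers, y is the direction in which the jaws open and shut, and the axes are right-handed (so a half turn about x gives the same grasp; the last joint's range is limited). The gripper opens to 93 mm and grips with 3 to 60 N. Pads are 15 mm wide; open, the fingers measure 128 mm over their backs; the gripper's body (75 mm by 188 mm) begins 65 mm behind the grasp point.
Start: joints at [1.143, 0.13, 1.488, -0, 1.523, -0.085], TCP at [0.202, 0.565, 0.191] pointing down, gripper open.
Joint ranges: [-2.96, 2.96], [-0.89, 2.26], [0.02, 2.5], [-1.34, 4.48], [0, 2.73], [-2.66, 2.66]. Speed limits (rad/s): [2.39, 2.39, 2.79, 3.14, 3.14, 3.14].

INTERFACE

Orientations are given as a rotation vector (axis times angle).
In Python, from plant import robot gives the robot as it stands.
- The arm moves only by the tool play_rows, never from a script. Its argument "plan" is a list of rows, each an object with "slide": the shift along the world's x, y, z as a fraction of full scale, a list of three; "roll": the turn about the world's z as a fraction of full scale; "fingers": the gripper command: -1 is shut, 1 is fully open, values between are in proportion. A call has 1 to 20 rows; each row shifts and turns the commanded pose from where the row before left it; what a row does not reach is not made up. Full scale, the value 1, is 30 mm for a shift and 8 degrees for a turn. A row lasts 1/8 s, in which the tool goes at most 62.5 mm and 10.7 degrees, less where a joint would pass 70% of its speed; a pose out of reach is approached as far as the arm can. A call with a number of a shift or a turn outside -1 to 1 is refused whole. A call with a gripper value outside its range is refused whole. The fingers move at their own pace and stop on an object; "squeeze" is the grip in N (left out, the last holds). Time passes only in rows, so rows that do not move let the fingers close. It gives the time, the measured TCP pose, the force and the opening at its end, in the units of the state.
- robot.read_state(): the state, without advancing time (a new reading comes with each control period).
- robot.read_camera(name): name is "side" or "top"; returns the picture (420x560x3 uint8, red, green, blue); there is no depth.
- robot.get_calibration(name): a dict with "fx", "fy", "cx", "cy" (pixels), "distortion" ([k1, k2, p1, p2, k3] as OpenCV has them; the pictures are not rectified), "R" (3x3) and "t" (3): a world point X has camera coordinates R X + t. Camera axes: x right, y down, z forward; pixel columns grow to the right and rows downward; lengths in m; the calibration is good to about 2 mm. A picture is of the moment at which its call begins. get_calibration takes no time and is no camera call.
- robot.close_job(): hands the job in, once; it reports no verdict.
Trained networks look in the newest picture that a camera, given by its name, has taken for a name from the list of things; names that differ only in an ending like _2 or _b are one class to them, and where a whole thing is asked for, a point or a joint stands for the part that bears it (a point fixed in the world has none). Each returns a list of dicts, best first, with "p" (0 to 1); they miss things now and then, are a little off and sometimes report something else, mostly with a low value. They report only what shows in the picture. A call takes as long as a camera call. They do not tell look-alikes from the thing itself.
- robot.boxes_of(camera, target): "extent" ([centre column, centre row, width, height] in pixels, round what is visible of it).
- robot.regions_of(camera, target): "region" (420x560 bool, what is visible of it) and "extent" ([centre column, centre row, width, height] in pixels, round what is visible of it).
- robot.mark_of(camera, target): "point" ([column, row] in pixels: a listed point, or the origin of a listed thing).
The state is a dict: "t": time; "q": joint angles; "dq": joint speeds; "joint_torque": joint torques, N m; "tool_pos": TCP position; "orientation": TCP orientation; "force": force on the tool from outside, world axes, zero at the start; "wrist_torque": the same for the moment, N m; "opening": finger opening in m.
Only numpy, scipy, OpenCV 4.12 (cv2) and the standard library are available. Lean on these libraries where they do the work, as an engineer would, in place of code of your own. Each camera call takes 0.05 s, during which the arm holds its last target.

## Working session

There is one attempt and no reset: what is moved stays moved. The work goes in short steps, Python scripts to look and compute and a tool call to move; the robot and the scene stay as the last step left them, time stands still between calls to the robot, and variables do not carry over. Pictures are saved under pics/ and viewed, and the job is handed in when it is done.

Besides the shell and the picture viewer there is one more tool, called after ">>>" as name(argument=value, ...), one argument or row to a line, values as JSON. play_rows: Moves the arm, as the interface text tells. Its arguments: {"type":"object","properties":{"plan":{"type":"array","items":{"type":"object","properties":{"slide":{"type":"array","items":{"type":"number","minimum":-1,"maximum":1}},"roll":{"type":"number","minimum":-1,"maximum":1},"fingers":{"type":"number"}}}},"squeeze":{"type":"number"}},"required":["plan"]}

```bash
ls; mkdir -p pics
python3 - <<'E'
from plant import robot
import cv2
s=robot.read_state();print(s)
for n in("top","side"):
    im=robot.read_camera(n);cv2.imwrite(f"pics/{n}0.png",im[:,:,::-1])
    print(n,robot.get_calibration(n))
E
```

```text
pics
{'t': 0.0, 'q': array([ 1.14261893e+00,  1.31137767e-01,  1.48927374e+00, -2.14459345e-06,
        1.52301721e+00, -8.54132899e-02]), 'dq': array([ 6.57396754e-04,  6.19720056e-04, -5.93336855e-05, -9.21220803e-04,
       -1.28149432e-03, -2.30609868e-04]), 'joint_torque': array([ 3.76711405e-04, -5.59821582e+01, -4.91773903e+01,  7.69880810e-02,
        3.48756323e-02, -1.68353745e-04]), 'tool_pos': array([0.20138205, 0.5645319 , 0.19010453]), 'orientation': array([ 0.26758406,  1.55447477, -0.27038583]), 'force': array([1.22155658, 0.22698604, 0.19687389]), 'wrist_torque': array([-0.03008696,  0.00082035, -0.05877186]), 'opening': 0.09258322407688842}
top {'fx': 473.5499724839506, 'fy': 473.5499724839506, 'cx': 277.8428077269624, 'cy': 211.82389834631874, 'distortion': array([-0.12574577,  0.        ,  0.        ,  0.        ,  0.        ]), 'R': array([[-0.02001382, -0.99977899,  0.0064364 ],
       [-0.98573186,  0.01865567, -0.16728616],
       [ 0.16712911, -0.0096926 , -0.98588737]]), 't': array([0.17166491, 0.59352862, 0.82895601])}
side {'fx': 439.10669354186996, 'fy': 439.10669354186996, 'cx': 272.0400493937793, 'cy': 208.09370393229918, 'distortion': array([-0.01374839,  0.        ,  0.        ,  0.        ,  0.        ]), 'R': array([[ 0.9967974 , -0.0772564 , -0.0206494 ],
       [-0.05654216, -0.49828775, -0.86516606],
       [ 0.05655028,  0.86356283, -0.50106017]]), 't': array([-0.59025339,  0.15952751,  0.73359628])}
```

View pics/top0.png

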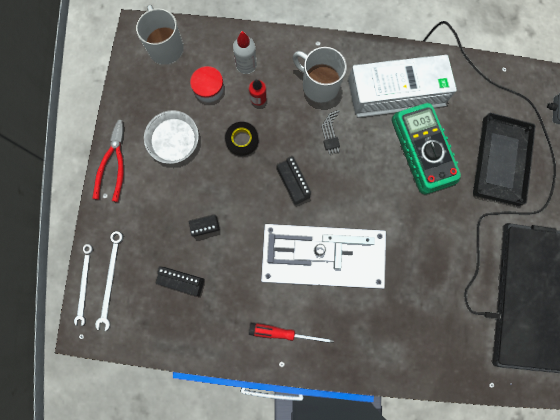

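View pics/side0.png

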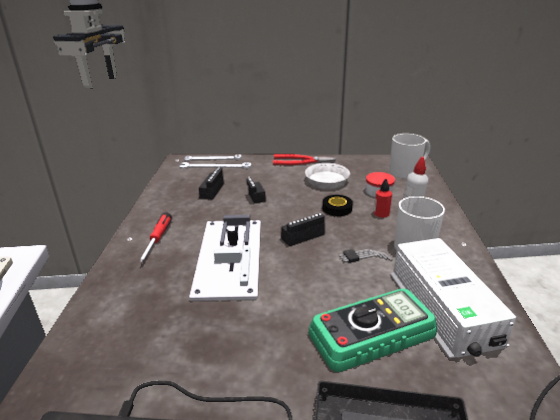

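Long-block candidates in the top view are (180,281) and (293,180). The one at (204,226) is the short block. I'll localise all three and the jig, and crop in close.

```bash
cat > h.py <<'E'
from plant import robot
import numpy as np, cv2
def K(c): return np.array([[c['fx'],0,c['cx']],[0,c['fy'],c['cy']],[0,0,1.]])
def back(n,p,z):
    c=robot.get_calibration(n)
    p=np.array(p,float).reshape(-1,1,2)
    u=cv2.undistortPoints(p,K(c),c['distortion'])[:,0]
    R=np.array(c['R']);t=np.array(c['t']);C=-R.T@t
    d=np.c_[u,np.ones(len(u))]@R
    s=(z-C[2])/d[:,2]
    return C+s[:,None]*d
def proj(n,X):
    c=robot.get_calibration(n)
    return cv2.projectPoints(np.array(X,float).reshape(-1,1,3),cv2.Rodrigues(np.array(c['R']))[0],np.array(c['t']),K(c),c['distortion'])[0][:,0]
def tri(p1,p2):
    # top,side
    A=[]
    for n,p in(("top",p1),("side",p2)):
        c=robot.get_calibration(n)
        u=cv2.undistortPoints(np.array(p,float).reshape(1,1,2),K(c),c['distortion'])[0,0]
        P=np.c_[c['R'],c['t']]
        A+= [u[0]*P[2]-P[0],u[1]*P[2]-P[1]]
    v=np.linalg.svd(np.array(A))[2][-1];return v[:3]/v[3]
E
python3 - <<'E'
from h import *
zz={"long_block_centre":.024,"short_block_centre":.021,"nest":.01,"long_fence":.01,"end_fence":.01,"slide_knob":.044,"jig":0,"long_block":0}
for n in("top","side"):
    for k,z in zz.items():
        for d in robot.mark_of(n,k)[:4]:
            if d['p']>.2: print(n,k,round(d['p'],2),np.round(d['point'],1),np.round(back(n,d['point'],z)[0],4))
im=cv2.imread("pics/top0.png")
a=cv2.resize(im[215:300,140:220],None,fx=5,fy=5,interpolation=cv2.INTER_CUBIC)
b=cv2.resize(im[215:295,255:395],None,fx=5,fy=5,interpolation=cv2.INTER_CUBIC)
cv2.imwrite("pics/c1.png",a);cv2.imwrite("pics/c2.png",b)
im=cv2.imread("pics/side0.png")
cv2.imwrite("pics/c3.png",cv2.resize(im[160:305,180:340],None,fx=4,fy=4,interpolation=cv2.INTER_CUBIC))
E
```

```text
top long_block_centre 0.88 [295. 183.] [0.6569 0.1256 0.024 ]
top long_block_centre 0.72 [178.2 281.1] [0.4728 0.3494 0.024 ]
top long_block_centre 0.26 [343.9 255.7] [0.5147 0.0368 0.024 ]
top short_block_centre 0.74 [207.1 227. ] [0.5748 0.2954 0.021 ]
top nest 0.79 [343.2 249.9] [0.5269 0.0356 0.01  ]
top long_fence 0.79 [348.2 241.1] [0.5437 0.0252 0.01  ]
top end_fence 0.71 [339.5 254.2] [0.5188 0.0431 0.01  ]
top slide_knob 0.82 [321.8 249.4] [0.5258 0.0803 0.044 ]
top jig 0.72 [341.  253.2] [0.5214 0.0387 0.    ]
top long_block 0.97 [293.6 180.8] [0.667  0.1271 0.    ]
top long_block 0.94 [180.8 278.8] [0.4778 0.3492 0.    ]
side long_block_centre 0.74 [215.3 179.3] [0.483  0.3636 0.024 ]
side long_block_centre 0.67 [225.  264.2] [0.5116 0.0228 0.024 ]
side short_block_centre 0.82 [258.8 189.8] [0.5852 0.3023 0.021 ]
side nest 0.75 [231.6 263.1] [0.5222 0.0434 0.01  ]
side long_fence 0.95 [242.3 270.7] [0.5411 0.0193 0.01  ]
side long_fence 0.6 [212.5 179.4] [0.4739 0.3926 0.01  ]
side long_fence 0.41 [215.3 188.4] [0.4825 0.3427 0.01  ]
side end_fence 0.65 [224.7 263.4] [0.5097 0.0439 0.01  ]
side end_fence 0.53 [365.9 256.9] [0.7676 0.0363 0.01  ]
side slide_knob 0.85 [232.4 234.2] [0.5259 0.0867 0.044 ]
side jig 0.71 [231.8 265.8] [0.5219 0.0485 0.    ]
side long_block 0.81 [301.9 234.2] [0.6637 0.1385 0.    ]
side long_block 0.8 [212.7 191.4] [0.4753 0.3471 0.    ]
```

```bash
python3 -c "
import cv2
for i in (1,2,3): print(cv2.imread(f'pics/c{i}.png').shape)"
```

```text
(425, 400, 3)
(400, 700, 3)
(580, 640, 3)
```

View pics/c1.png

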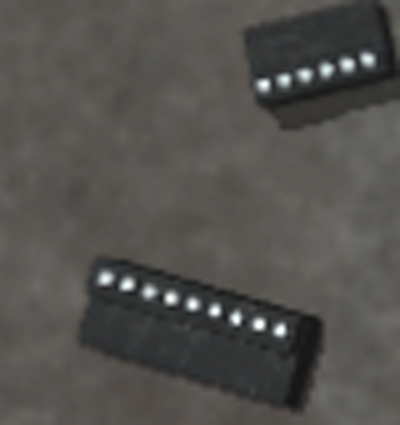

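View pics/c2.png

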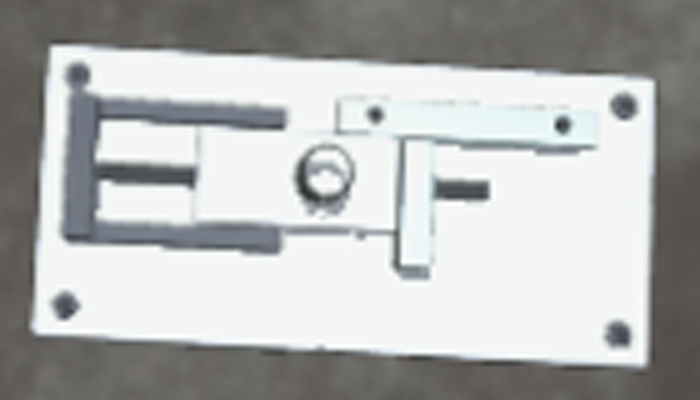

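View pics/c3.png

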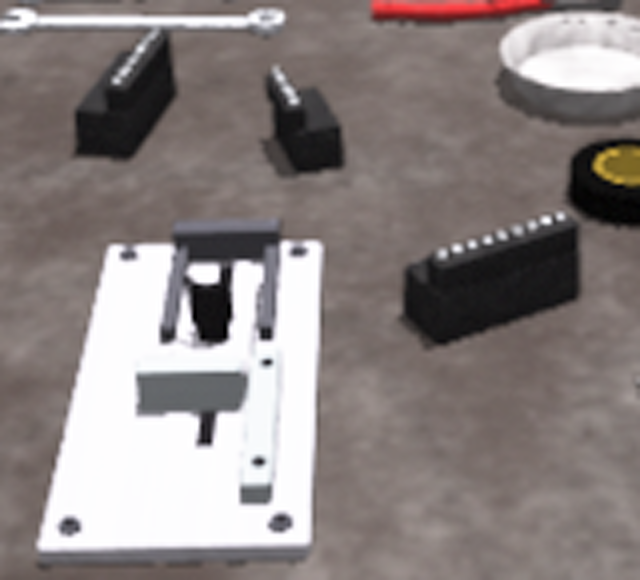

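```bash
cat > fit.py <<'E'
from h import *
from scipy.optimize import least_squares
def up(p,x0,y0,f): p=np.array(p,float); return (p+.5)/f-.5+np.array([x0,y0])
# plate top corners (jig frame), order matching clicks: TL(+y,+x) TR(-y,+x) BR(-y,-x) BL(+y,-x)
J=np.array([[48,152,10],[48,-84,10],[-64,-84,10],[-64,152,10]])/1e3
top=up([(50,45),(655,78),(647,364),(33,330)],255,215,5)
side=up([(107,242),(323,242),(308,549),(40,549)],180,160,4)
Js=np.array([[-64,152,10],[48,152,10],[48,-84,10],[-64,-84,10]])/1e3
def T(v,X):
    c,s=np.cos(v[2]),np.sin(v[2]); X=np.atleast_2d(X)
    return np.c_[v[0]+c*X[:,0]-s*X[:,1],v[1]+s*X[:,0]+c*X[:,1],X[:,2]]
def fit(obs,v0):
    f=lambda v:np.concatenate([(proj(n,T(v,X))-p).ravel() for n,X,p in obs])
    r=least_squares(f,v0);return r.x,r.fun
if __name__=="__main__":
    for o in([("top",J,top)],[("side",Js,side)],[("top",J,top),("side",Js,side)]):
        v,r=fit(o,[.525,.035,0]);print(np.round(v[:2],4),np.degrees(v[2]),np.round(r,1))
    # end fence top edge: in top view working face top edge ~ (434,138)-(430,265)
    c,s=np.cos(v[2]),np.sin(v[2])
    for q in back("top",up([(435,138),(430,264)],255,215,5),.034):
        d=q[:2]-v[:2];print("fence local",c*d[0]+s*d[1],-s*d[0]+c*d[1])
    for n in ("top","side"):
        k=robot.mark_of(n,"slide_knob")[0]['point'];q=back(n,k,.044)[0]
        d=q[:2]-v[:2];print("knob",q,c*d[0]+s*d[1],-s*d[0]+c*d[1])
    # block: strip top corners z=.046 x 3..17,y+-42.5 ; lower body. top view clicks
    R=cv2.Rodrigues(robot.read_state()['orientation'])[0];print(R)
E
python3 fit.py
```

```text
[0.5227 0.0382] -4.404802716065054 [-0.2 -0.7  0.2 -0.4  0.4  0.4 -0.4  0.6]
[0.5225 0.0379] -4.317203279542715 [ 0.6  1.  -0.2  0.1  0.5 -0.9 -0.8  0.2]
[0.5226 0.0381] -4.367812046988127 [-0.1 -0.6  0.2 -0.4  0.4  0.5 -0.3  0.7  0.7  1.  -0.1  0.   0.5 -1.
 -0.8  0.1]
fence local 0.016458535528302343 0.0047851344194915525
fence local -0.030718918906936968 0.004922832389189668
knob [0.52579075 0.08028423 0.044     ] -3.079542755196358e-05 0.04233807940146155
knob [0.52585429 0.08669043 0.044     ] -0.00045532928530457465 0.04873051818038559
[[ 2.69179652e-05  3.36158224e-01  9.41805525e-01]
 [ 2.72642457e-05  9.41805525e-01 -3.36158225e-01]
 [-9.99999999e-01  3.47263126e-05  1.61863880e-05]]
```

Both views agree on the jig pose: (0.5226, 0.0381), yaw −4.4°. The end fence is about 38 mm short of its stop. The target long block is the one at pixel (180,281), 0.59 m from the base; the other is 0.67 m away. Next I'll move over the knob.

>>> play_rows(
  plan=[
    {"slide":[0.677,-1,0],"roll":-0.584,"fingers":1},
    {"slide":[0.677,-1,0],"roll":-0.584,"fingers":1},
    {"slide":[0.677,-1,0],"roll":-0.584,"fingers":1},
    {"slide":[0.677,-1,0],"roll":-0.584,"fingers":1},
    {"slide":[0.677,-1,0],"roll":-0.584,"fingers":1},
    {"slide":[0.677,-1,0],"roll":-0.584,"fingers":1},
    {"slide":[0.677,-1,0],"roll":-0.584,"fingers":1},
    {"slide":[0.677,-1,0],"roll":-0.584,"fingers":1},
    {"slide":[0.677,-1,0],"roll":-0.584,"fingers":1},
    {"slide":[0.677,-1,0],"roll":-0.584,"fingers":1},
    {"slide":[0.677,-1,0],"roll":-0.584,"fingers":1},
    {"slide":[0.677,-1,0],"roll":-0.584,"fingers":1},
    {"slide":[0.677,-1,0],"roll":-0.584,"fingers":1},
    {"slide":[0.677,-1,0],"roll":-0.584,"fingers":1},
    {"slide":[0.677,-1,0],"roll":-0.584,"fingers":1},
    {"slide":[0.677,-1,0],"roll":-0.584,"fingers":1},
    {"slide":[0,0,0],"fingers":1},
    {"slide":[0,0,0],"fingers":1},
  ],
  squeeze=30,
)

```text
$.plan[16]: bad value
```

```bash
cat > st.py <<'E'
from h import *
s=robot.read_state();R=cv2.Rodrigues(s['orientation'])[0]
print(round(s['t'],2),np.round(s['tool_pos'],4),'yaw',np.round(np.degrees(np.arctan2(R[1,1],R[0,1])),2),'F',np.round(s['force'],1),'M',np.round(s['wrist_torque'],2),'op',round(s['opening'],4),np.round(s['q'],2))
E
python3 st.py
```

```text
1.0 [0.2017 0.5651 0.1911] yaw 70.36 F [ 0.6  0.6 -0.4] M [-0.03  0.02 -0.08] op 0.0926 [ 1.14  0.13  1.49 -0.    1.52 -0.09]
```

Roll has to be given in every row.

>>> play_rows(
  plan=[
    {"slide":[0.677,-1,0],"roll":-0.584,"fingers":1},
    {"slide":[0.677,-1,0],"roll":-0.584,"fingers":1},
    {"slide":[0.677,-1,0],"roll":-0.584,"fingers":1},
    {"slide":[0.677,-1,0],"roll":-0.584,"fingers":1},
    {"slide":[0.677,-1,0],"roll":-0.584,"fingers":1},
    {"slide":[0.677,-1,0],"roll":-0.584,"fingers":1},
    {"slide":[0.677,-1,0],"roll":-0.584,"fingers":1},
    {"slide":[0.677,-1,0],"roll":-0.584,"fingers":1},
    {"slide":[0.677,-1,0],"roll":-0.584,"fingers":1},
    {"slide":[0.677,-1,0],"roll":-0.584,"fingers":1},
    {"slide":[0.677,-1,0],"roll":-0.584,"fingers":1},
    {"slide":[0.677,-1,0],"roll":-0.584,"fingers":1},
    {"slide":[0.677,-1,0],"roll":-0.584,"fingers":1},
    {"slide":[0.677,-1,0],"roll":-0.584,"fingers":1},
    {"slide":[0.677,-1,0],"roll":-0.584,"fingers":1},
    {"slide":[0.677,-1,0],"roll":-0.584,"fingers":1},
    {"slide":[0,0,0],"roll":0,"fingers":1},
    {"slide":[0,0,0],"roll":0,"fingers":1},
  ],
  squeeze=30,
)

```text
t: 3.25
tool_pos: [0.5263, 0.0854, 0.191]
orientation: [1.265, 1.173, -1.265]
force: [-0.9, 0.1, -0.6]
opening: 0.0931
```

```bash
python3 st.py
```

```text
3.25 [0.5263 0.0854 0.191 ] yaw -4.36 F [-0.9  0.1 -0.6] M [-0.05  0.07  0.  ] op 0.0931 [ 0.06 -0.05  1.67  0.    1.52  0.14]
```

>>> play_rows(
  plan=[
    {"slide":[0,0,-1],"roll":0,"fingers":1},
    {"slide":[0,0,-1],"roll":0,"fingers":1},
    {"slide":[0,0,-1],"roll":0,"fingers":1},
    {"slide":[0,0,-1],"roll":0,"fingers":1},
    {"slide":[0,0,-0.7],"roll":0,"fingers":1},
    {"slide":[0,0,-0.5],"roll":0,"fingers":1},
    {"slide":[0,0,0],"roll":0,"fingers":1},
    {"slide":[0,0,0],"roll":0,"fingers":-1},
    {"slide":[0,0,0],"roll":0,"fingers":-1},
    {"slide":[0,0,0],"roll":0,"fingers":-1},
    {"slide":[0,0,0],"roll":0,"fingers":-1},
    {"slide":[0,0,0],"roll":0,"fingers":-1},
    {"slide":[0,0,0],"roll":0,"fingers":-1},
    {"slide":[0,0,0],"roll":0,"fingers":-1},
  ],
  squeeze=30,
)

```text
t: 5.0
tool_pos: [0.5265, 0.0851, 0.0351]
orientation: [1.265, 1.172, -1.266]
force: [-0.2, -0.0, 0.6]
opening: 0.0279
```

```bash
python3 st.py
```

```text
5.0 [0.5265 0.0851 0.0351] yaw -4.39 F [-0.2 -0.   0.6] M [-0.09  0.06  0.06] op 0.0279 [0.06 0.09 1.83 0.   1.22 0.14]
```

>>> play_rows(
  plan=[
    {"slide":[0,0,0],"roll":0,"fingers":-1},
    {"slide":[0,0,0],"roll":0,"fingers":-1},
    {"slide":[0,0,0],"roll":0,"fingers":-1},
    {"slide":[0.013,0.166,0],"roll":0,"fingers":-1},
    {"slide":[0.013,0.166,0],"roll":0,"fingers":-1},
    {"slide":[0.013,0.166,0],"roll":0,"fingers":-1},
    {"slide":[0.013,0.166,0],"roll":0,"fingers":-1},
    {"slide":[0.013,0.166,0],"roll":0,"fingers":-1},
    {"slide":[0.013,0.166,0],"roll":0,"fingers":-1},
  ],
)

```text
t: 6.12
tool_pos: [0.529, 0.1154, 0.0351]
orientation: [1.265, 1.172, -1.265]
force: [-0.5, 0.5, -0.1]
opening: 0.0006
```

```bash
python3 st.py
```

```text
6.12 [0.529  0.1154 0.0351] yaw -4.39 F [-0.5  0.5 -0.1] M [-0.05  0.09  0.01] op 0.0006 [0.12 0.11 1.81 0.   1.23 0.2 ]
```

The fingers closed on nothing, so I'll look before going on.

Run:
```python
from h import *
a=robot.read_camera("top");b=robot.read_camera("side")
A=cv2.resize(a[205:300,255:395],None,fx=4,fy=4,interpolation=cv2.INTER_CUBIC)
B=cv2.resize(b[150:310,180:280],None,fx=4,fy=4,interpolation=cv2.INTER_CUBIC)
cv2.imwrite("pics/d1.png",A[:,:,::-1].copy());cv2.imwrite("pics/d2.png",cv2.resize(B,None,fx=.9,fy=.9)[:,:,::-1].copy())
```

```text
(no output)
```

View pics/d1.png

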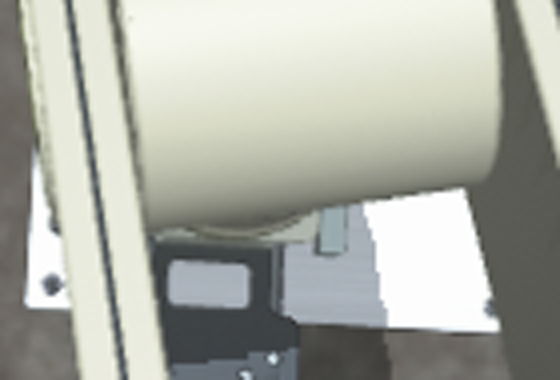

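View pics/d2.png

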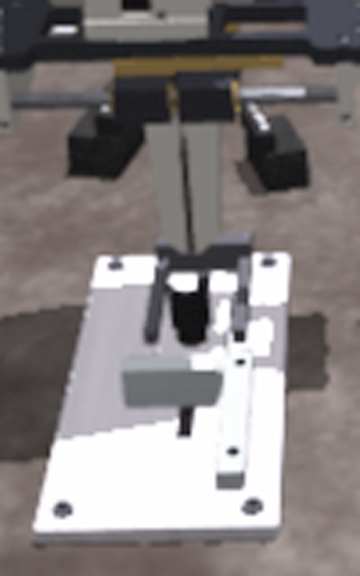

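```bash
python3 - <<'E'
from h import *
from fit import T
for n in("top","side"):
    c=robot.get_calibration(n);print(n,"C",-np.array(c['R']).T@np.array(c['t']))
    print(proj(n,[[.529,.1154,.035],[.529,.1154,.075],[.529,.1154,.119]]))
    v=[.5226,.0381,np.radians(-4.37)]
    print("endstop top",proj(n,T(v,[[-.03,.131,.03],[.03,.131,.03]])), "knob top/bot",proj(n,T(v,[[0,.0473,.058],[0,.0473,.033]])))
E
python3 st.py
```

```text
top C [0.44995306 0.16858904 0.91544148]
[[302.4821009  248.50480677]
 [303.78142363 246.46586398]
 [305.35874444 243.99001011]]
endstop top [[272.92555552 263.4135707 ]
 [274.76564202 231.54479729]] knob top/bot [[319.81692486 248.5458378 ]
 [318.56023128 249.75931277]]
side C [ 0.555898   -0.59961673  0.49340529]
[[234.35385135 229.81348844]
 [232.99872287 211.9370433 ]
 [231.43224264 191.24279855]]
endstop top [[221.48433893 217.87892721]
 [250.90430547 217.34413069]] knob top/bot [[232.08792105 228.26012821]
 [232.97558189 239.52543113]]
6.22 [0.529  0.1155 0.0352] yaw -4.36 F [ 0.  -0.2  0.9] M [-0.05  0.06  0.01] op 0.0005 [0.12 0.11 1.81 0.   1.23 0.2 ]
```

Run:
```python
from h import *
b=robot.read_camera("side")
cv2.imwrite("pics/d3.png",b[:,:,::-1].copy())
```

```text
(no output)
```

View pics/d3.png

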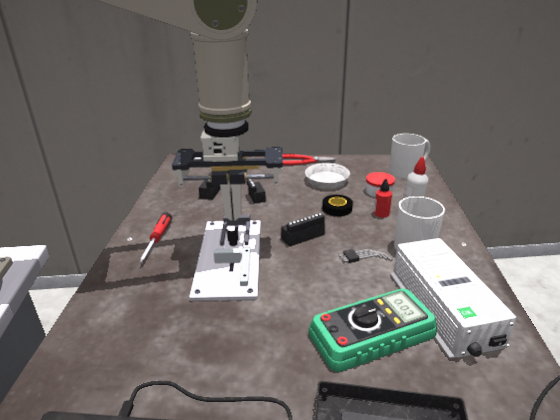

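Run:
```python
from h import *
print(proj("side",[[.2014,.5645,.190],[.2014,.5645,.274]]),proj("side",[[.529,.1155,z] for z in(.035,.045,.055,.06,.12,.14,.16)]))
im=cv2.imread("pics/side0.png");cv2.imwrite("pics/e0.png",cv2.resize(im[0:110,40:140],None,fx=5,fy=5,interpolation=cv2.INTER_CUBIC))
im=cv2.imread("pics/d3.png");cv2.imwrite("pics/e1.png",cv2.resize(im[140:250,170:290],None,fx=5,fy=5,interpolation=cv2.INTER_CUBIC))
```

```text
[[103.7996853   93.55836531]
 [ 96.78246023  60.22455644]] [[234.35368554 229.78540423]
 [234.02084016 225.39664834]
 [233.68410435 220.95513558]
 [233.51425707 218.71430911]
 [231.39582153 190.73392073]
 [230.65511113 180.93679037]
 [229.89610056 170.89016418]]
```

View pics/e0.png

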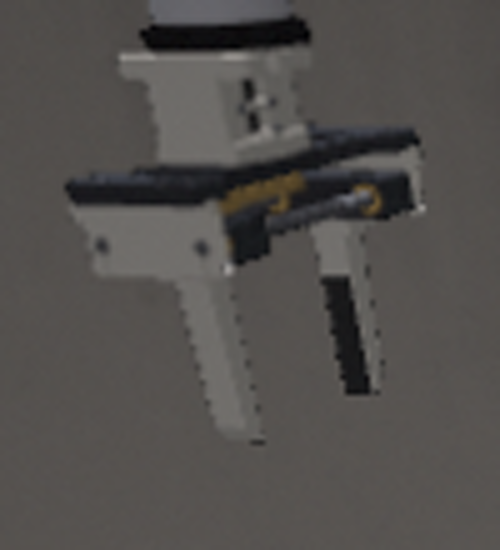

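View pics/e1.png

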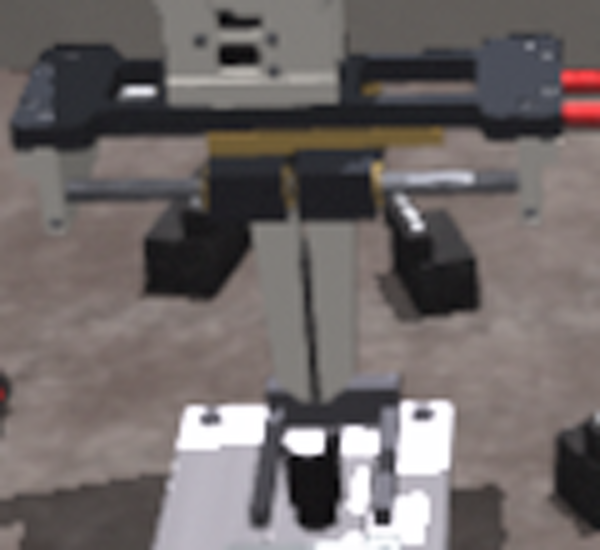

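Run:
```python
from h import *
print([a for a in dir(robot) if a[0]!='_'], robot.tcp_to_grasp)
```

```text
['IKError', 'boxes_of', 'close_job', 'get_calibration', 'mark_of', 'read_camera', 'read_state', 'regions_of', 'tcp_to_grasp'] 0.0188
```

>>> play_rows(
  plan=[
    {"slide":[0,0,-0.1],"roll":0,"fingers":-1},
    {"slide":[0,0,-0.1],"roll":0,"fingers":-1},
    {"slide":[0,0,-0.1],"roll":0,"fingers":-1},
    {"slide":[0,0,0],"roll":0,"fingers":-1},
  ],
)

```text
t: 6.78
tool_pos: [0.5286, 0.1148, 0.0257]
orientation: [1.265, 1.172, -1.266]
force: [-0.7, 0.8, 0.4]
opening: 0.0007
```

>>> play_rows(
  plan=[
    {"slide":[0,0,-0.05],"roll":0,"fingers":-1},
    {"slide":[0,0,-0.05],"roll":0,"fingers":-1},
    {"slide":[0,0,-0.05],"roll":0,"fingers":-1},
    {"slide":[0,0,0],"roll":0,"fingers":-1},
  ],
)

```text
t: 7.28
tool_pos: [0.5288, 0.115, 0.0215]
orientation: [1.265, 1.172, -1.266]
force: [1.3, -0.4, 0.0]
opening: 0.0005
```

Run:
```python
from h import *
b=robot.read_camera("side")
cv2.imwrite("pics/d4.png",cv2.resize(b[140:250,170:290],None,fx=5,fy=5,interpolation=cv2.INTER_CUBIC)[:,:,::-1].copy())
```

```text
(no output)
```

View pics/d4.png

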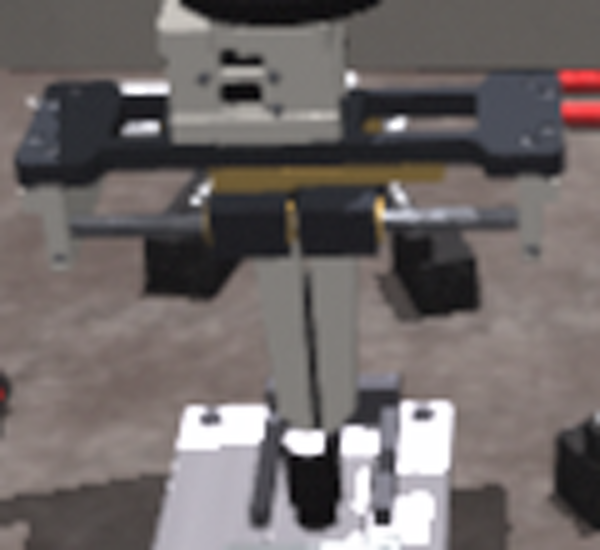

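Tips show no contact at tool z 0.0215, although the carriage top is at 0.023. The picture also puts them about 22 mm higher than the reported TCP. I'll keep feeling downward gently.

>>> play_rows(
  plan=[
    {"slide":[0,0,-0.08],"roll":0,"fingers":-1},
    {"slide":[0,0,-0.08],"roll":0,"fingers":-1},
    {"slide":[0,0,-0.08],"roll":0,"fingers":-1},
    {"slide":[0,0,-0.08],"roll":0,"fingers":-1},
    {"slide":[0,0,0],"roll":0,"fingers":-1},
  ],
)

```text
t: 7.95
tool_pos: [0.5287, 0.1149, 0.0117]
orientation: [1.265, 1.172, -1.266]
force: [-0.1, 0.2, -0.4]
opening: 0.0003
```

>>> play_rows(
  plan=[
    {"slide":[0,0,-0.05],"roll":0,"fingers":-1},
    {"slide":[0,0,-0.05],"roll":0,"fingers":-1},
    {"slide":[0,0,0],"roll":0,"fingers":-1},
  ],
)

```text
t: 8.32
tool_pos: [0.5288, 0.115, 0.0089]
orientation: [1.265, 1.172, -1.266]
force: [-0.1, -0.4, -0.1]
opening: 0.0005
```

>>> play_rows(
  plan=[
    {"slide":[0,0,-0.05],"roll":0,"fingers":-1},
    {"slide":[0,0,-0.05],"roll":0,"fingers":-1},
    {"slide":[0,0,0],"roll":0,"fingers":-1},
  ],
)

```text
t: 8.7
tool_pos: [0.5288, 0.115, 0.0058]
orientation: [1.265, 1.172, -1.266]
force: [-0.1, -0.7, 0.1]
opening: 0.0002
```

>>> play_rows(
  plan=[
    {"slide":[0,0,-0.05],"roll":0,"fingers":-1},
    {"slide":[0,0,-0.05],"roll":0,"fingers":-1},
    {"slide":[0,0,0],"roll":0,"fingers":-1},
  ],
)

```text
t: 9.07
tool_pos: [0.5288, 0.115, 0.0028]
orientation: [1.265, 1.172, -1.266]
force: [0.2, 0.4, -0.0]
opening: 0.0002
```

>>> play_rows(
  plan=[
    {"slide":[0,0,-0.04],"roll":0,"fingers":-1},
    {"slide":[0,0,0],"roll":0,"fingers":-1},
  ],
)

```text
t: 9.32
tool_pos: [0.5289, 0.1149, 0.0017]
orientation: [1.265, 1.172, -1.266]
force: [0.3, -0.1, -0.3]
opening: 0.0008
```

>>> play_rows(
  plan=[
    {"slide":[0,0,-0.04],"roll":0,"fingers":-1},
    {"slide":[0,0,0],"roll":0,"fingers":-1},
  ],
)

```text
t: 9.57
tool_pos: [0.5288, 0.115, 0.0005]
orientation: [1.265, 1.172, -1.266]
force: [-0.1, 0.1, -0.5]
opening: 0.0007
```

Run:
```python
from h import *
b=robot.read_camera("side")
cv2.imwrite("pics/d5.png",cv2.resize(b[140:250,170:290],None,fx=5,fy=5,interpolation=cv2.INTER_CUBIC)[:,:,::-1].copy())
```

```text
(no output)
```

View pics/d5.png

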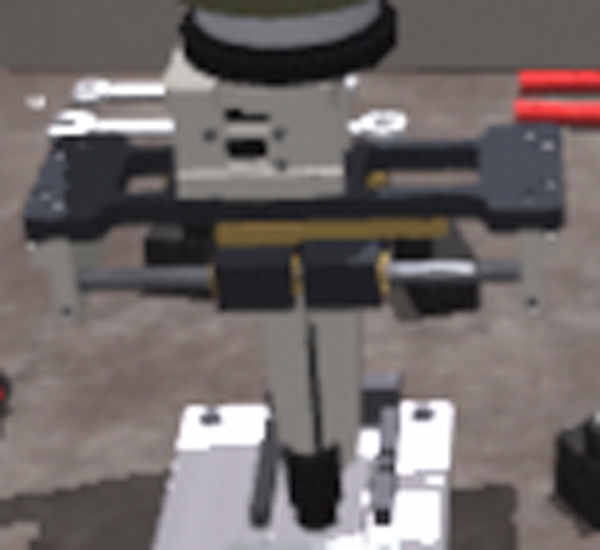

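```bash
python3 st.py
python3 - <<'E'
from h import *
a=robot.read_camera("top")
cv2.imwrite("pics/d6.png",cv2.resize(a[200:340,240:400],None,fx=4,fy=4,interpolation=cv2.INTER_CUBIC)[:,:,::-1].copy())
print(proj("top",[[.529,.115,z] for z in (0,.02,.085,.105,.13)]))
E
```

```text
9.62 [0.5289 0.115  0.0006] yaw -4.39 F [-0.2  0.3  0.5] M [-0.09  0.1  -0.01] op 0.0005 [0.12 0.15 1.83 0.   1.16 0.2 ]
[[301.64314    250.14037149]
 [302.23507127 249.21875542]
 [304.35244068 245.92125179]
 [305.07107683 244.80178112]
 [306.01990031 243.32350117]]
```

View pics/d6.png

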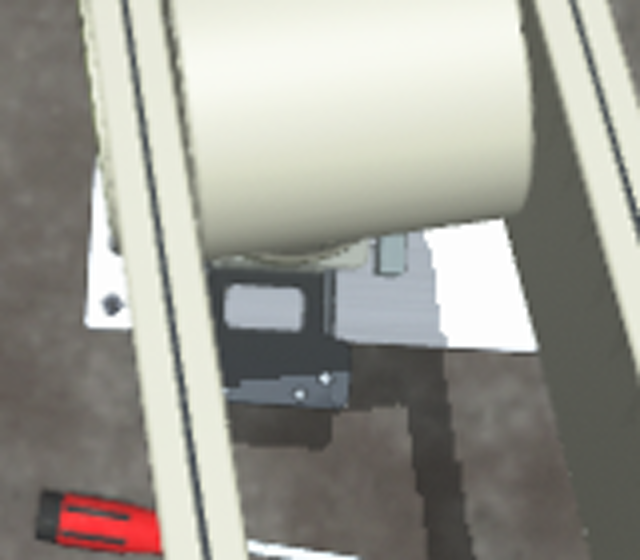

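Run:
```python
from h import *
for z in(.1,.13,.16):print(z,back("top",[[327.3,301.2]],z),proj("top",[[.4325,.0848,z]]))
# side: same body corners in d5: near-left top corner (28,235)->, right (563,225)
for p in ([28,215],[563,200]):
    q=np.array(p)/5+[170,140]; print(q,[np.round(tri_,4) for tri_ in [back("side",[q],z)[0] for z in(.1,.13,.16)]])
```

```text
0.1 [[0.43221244 0.07943434 0.1       ]] [[324.15591536 301.10915388]]
0.13 [[0.43286512 0.08271433 0.13      ]] [[326.04070821 301.45650161]]
0.16 [[0.43351779 0.08599432 0.16      ]] [[328.07479489 301.83097558]]
[175.6 183. ] [array([0.4157, 0.2003, 0.1   ]), array([0.4264, 0.1393, 0.13  ]), array([0.4371, 0.0783, 0.16  ])]
[282.6 180. ] [array([0.6301, 0.1882, 0.1   ]), array([0.6244, 0.1282, 0.13  ]), array([0.6188, 0.0681, 0.16  ])]
```

>>> play_rows(
  plan=[
    {"slide":[0,0,-0.05],"roll":0,"fingers":-1},
    {"slide":[0,0,-0.05],"roll":0,"fingers":-1},
    {"slide":[0,0,0],"roll":0,"fingers":-1},
  ],
)

```text
t: 10.05
tool_pos: [0.5287, 0.115, -0.0026]
orientation: [1.265, 1.172, -1.266]
force: [0.9, -0.4, 0.1]
opening: 0.0006
```

>>> play_rows(
  plan=[
    {"slide":[0,0,-0.04],"roll":0,"fingers":-1},
    {"slide":[0,0,0],"roll":0,"fingers":-1},
  ],
)

```text
t: 10.3
tool_pos: [0.5289, 0.115, -0.0037]
orientation: [1.265, 1.172, -1.266]
force: [0.3, 0.1, 0.4]
opening: 0.0006
```

>>> play_rows(
  plan=[
    {"slide":[0,0,-0.04],"roll":0,"fingers":-1},
    {"slide":[0,0,0],"roll":0,"fingers":-1},
  ],
)

```text
t: 10.55
tool_pos: [0.5291, 0.115, -0.004]
orientation: [1.265, 1.172, -1.265]
force: [-2.5, -0.4, 7.5]
opening: 0.0006
```

>>> play_rows(
  plan=[
    {"slide":[0,0,-0.04],"roll":0,"fingers":-1},
    {"slide":[0,0,0],"roll":0,"fingers":-1},
  ],
)

```text
t: 10.8
tool_pos: [0.5292, 0.115, -0.0042]
orientation: [1.265, 1.172, -1.265]
force: [-8.2, -1.2, 16.8]
opening: 0.0005
```

Contact came at tool z = −0.004 on the carriage (z 0.023). The fingertips are therefore about 27 mm above the reported TCP, as the pictures suggested: tip z = tool z + 0.027. I'll go back up and re-grip the knob at the right height.

>>> play_rows(
  plan=[
    {"slide":[0,0,0.3],"roll":0,"fingers":-1},
    {"slide":[0,0,1],"roll":0,"fingers":-1},
    {"slide":[0,0,0.6],"roll":0,"fingers":1},
    {"slide":[-0.04,-0.5,0],"roll":0,"fingers":1},
    {"slide":[-0.04,-0.5,0],"roll":0,"fingers":1},
    {"slide":[0,0,0],"roll":0,"fingers":1},
    {"slide":[0,0,0],"roll":0,"fingers":1},
    {"slide":[0,0,0],"roll":0,"fingers":1},
    {"slide":[0,0,-0.7],"roll":0,"fingers":1},
    {"slide":[0,0,-0.8],"roll":0,"fingers":1},
    {"slide":[0,0,0],"roll":0,"fingers":1},
  ],
)

```text
t: 12.18
tool_pos: [0.5244, 0.0852, 0.0039]
orientation: [1.263, 1.175, -1.269]
force: [-0.0, 0.6, -0.5]
opening: 0.0857
```

```bash
python3 st.py
```

```text
12.18 [0.5244 0.0852 0.0039] yaw -4.36 F [-0.   0.6 -0.5] M [-0.03  0.05  0.02] op 0.0857 [0.06 0.13 1.85 0.   1.17 0.14]
```

>>> play_rows(
  plan=[
    {"slide":[0.05,0,0],"roll":0,"fingers":-1},
    {"slide":[0,0,0],"roll":0,"fingers":-1},
    {"slide":[0,0,0],"roll":0,"fingers":-1},
    {"slide":[0,0,0],"roll":0,"fingers":-1},
    {"slide":[0,0,0],"roll":0,"fingers":-1},
    {"slide":[0,0,0],"roll":0,"fingers":-1},
    {"slide":[0,0,0],"roll":0,"fingers":-1},
    {"slide":[0,0,0],"roll":0,"fingers":-1},
    {"slide":[0,0,0],"roll":0,"fingers":-1},
    {"slide":[0,0,0],"roll":0,"fingers":-1},
    {"slide":[0,0,0],"roll":0,"fingers":-1},
  ],
)

```text
t: 13.55
tool_pos: [0.5261, 0.0851, 0.0057]
orientation: [1.263, 1.175, -1.268]
force: [-9.1, -0.0, 7.3]
opening: 0.02
```

```bash
python3 st.py
```

```text
13.55 [0.5261 0.0851 0.0057] yaw -4.38 F [-9.1 -0.   7.3] M [-0.03  1.62  0.01] op 0.02 [0.06 0.13 1.85 0.   1.17 0.14]
```

>>> play_rows(
  plan=[
    {"slide":[-0.02,0,0],"roll":0,"fingers":-1},
    {"slide":[0.013,0.166,0],"roll":0,"fingers":-1},
    {"slide":[0.013,0.166,0],"roll":0,"fingers":-1},
    {"slide":[0.013,0.166,0],"roll":0,"fingers":-1},
    {"slide":[0.013,0.166,0],"roll":0,"fingers":-1},
    {"slide":[0.013,0.166,0],"roll":0,"fingers":-1},
    {"slide":[0.013,0.166,0],"roll":0,"fingers":-1},
    {"slide":[0,0,0],"roll":0,"fingers":-1},
  ],
)

```text
t: 14.55
tool_pos: [0.5284, 0.115, 0.0057]
orientation: [1.264, 1.174, -1.268]
force: [-6.9, 0.8, 4.7]
opening: 0.0201
```

>>> play_rows(
  plan=[
    {"slide":[0.005,0.066,0],"roll":0,"fingers":-1},
    {"slide":[0.005,0.066,0],"roll":0,"fingers":-1},
    {"slide":[0.005,0.066,0],"roll":0,"fingers":-1},
    {"slide":[0,0,0],"roll":0,"fingers":-1},
  ],
)

```text
t: 15.05
tool_pos: [0.5288, 0.1206, 0.0057]
orientation: [1.263, 1.174, -1.268]
force: [-6.8, -1.5, 4.5]
opening: 0.0202
```

```bash
python3 st.py
```

```text
15.05 [0.5288 0.1206 0.0057] yaw -4.39 F [-6.8 -1.5  4.5] M [-0.27  1.3  -0.02] op 0.0202 [ 0.13  0.15  1.82 -0.    1.17  0.21]
```

>>> play_rows(
  plan=[
    {"slide":[0.003,0.04,0],"roll":0,"fingers":-1},
    {"slide":[0.003,0.04,0],"roll":0,"fingers":-1},
    {"slide":[0,0,0],"roll":0,"fingers":-1},
  ],
)

```text
t: 15.42
tool_pos: [0.529, 0.1229, 0.0057]
orientation: [1.263, 1.174, -1.268]
force: [-6.7, -2.2, 4.9]
opening: 0.0202
```

>>> play_rows(
  plan=[
    {"slide":[0.003,0.04,0],"roll":0,"fingers":-1},
    {"slide":[0.003,0.04,0],"roll":0,"fingers":-1},
    {"slide":[0,0,0],"roll":0,"fingers":-1},
  ],
)

```text
t: 15.8
tool_pos: [0.529, 0.1234, 0.0057]
orientation: [1.261, 1.172, -1.27]
force: [-7.1, -10.2, 6.5]
opening: 0.0197
```

>>> play_rows(
  plan=[
    {"slide":[0.003,0.04,0],"roll":0,"fingers":-1},
    {"slide":[0,0,0],"roll":0,"fingers":-1},
  ],
)

```text
t: 16.05
tool_pos: [0.529, 0.1235, 0.0057]
orientation: [1.26, 1.171, -1.271]
force: [-8.2, -15.4, 8.2]
opening: 0.0203
```

```bash
python3 st.py
```

```text
16.05 [0.529  0.1235 0.0057] yaw -4.41 F [ -8.2 -15.4   8.2] M [-2.79  1.61  0.07] op 0.0203 [ 0.14  0.16  1.82 -0.01  1.18  0.22]
```

>>> play_rows(
  plan=[
    {"slide":[0,-0.1,0],"roll":0,"fingers":-1},
    {"slide":[0,0,0],"roll":0,"fingers":1},
    {"slide":[0,0,0],"roll":0,"fingers":1},
    {"slide":[0,0,0],"roll":0,"fingers":1},
    {"slide":[0,0,0],"roll":0,"fingers":1},
    {"slide":[0,0,1],"roll":0,"fingers":1},
    {"slide":[0,0,1],"roll":0,"fingers":1},
    {"slide":[0,0,1],"roll":0,"fingers":1},
    {"slide":[0,0,1],"roll":0,"fingers":1},
  ],
)

```text
t: 17.18
tool_pos: [0.5307, 0.1239, 0.127]
orientation: [1.265, 1.172, -1.265]
force: [0.0, -0.3, 0.9]
opening: 0.092
```

```bash
python3 st.py
cat > blk.py <<'E'
from h import *
from fit import T
from scipy.optimize import minimize
S=4
def box(x0,x1,y0,y1,z0,z1): return np.array([[x,y,z] for x in(x0,x1) for y in(y0,y1) for z in(z0,z1)])/1e3
BX=[box(-18,18,-42.5,42.5,0,30),box(3,17,-42.5,42.5,30,46)]
def sil(n,v,roi,zo=0):
    x0,y0,w,h=roi;m=np.zeros((h*S,w*S),np.uint8)
    for b in BX:
        X=T(v,b);X[:,2]+=zo
        p=(proj(n,X)-[x0,y0]+.5)*S-.5
        cv2.fillConvexPoly(m,cv2.convexHull(np.round(p*16).astype(np.int32)),1,shift=4)
    return m
def obs(f,roi,thr):
    x0,y0,w,h=roi;im=cv2.imread(f)[y0:y0+h,x0:x0+w]
    im=cv2.resize(im,None,fx=S,fy=S,interpolation=cv2.INTER_CUBIC);g=im.max(2)
    m=(g<thr).astype(np.uint8)
    m=cv2.morphologyEx(m,cv2.MORPH_CLOSE,np.ones((21,21),np.uint8))
    k,l,st,_=cv2.connectedComponentsWithStats(m)
    return (l==1+np.argmax(st[1:,4])).astype(np.uint8)
E
python3 - <<'E'
from blk import *
roi={"top":(145,255,70,50),"side":(190,160,42,42)}
for thr in(55,62):
    o={n:obs(f"pics/{n}0.png",roi[n],thr) for n in roi}
    for use in(["top"],["side"],["top","side"]):
        f=lambda v:sum((sil(n,[v[0],v[1],v[2]],roi[n])!=o[n]).sum() for n in use)
        best=min((minimize(f,[.475+a,.349+b,np.radians(-15)],method="Nelder-Mead",options=dict(initial_simplex=np.array([[.475+a,.349+b,-.26],[.481+a,.349+b,-.26],[.475+a,.355+b,-.26],[.475+a,.349+b,-.2]]))) for a in(-.002,.002) for b in(-.003,.003)),key=lambda r:r.fun)
        print(thr,use,np.round(best.x[:2],4),np.degrees(best.x[2]),best.fun,[o[n].sum() for n in use])
V=[]
for n in roi:
    x0,y0,w,h=roi[n];im=cv2.resize(cv2.imread(f"pics/{n}0.png")[y0:y0+h,x0:x0+w],None,fx=S,fy=S,interpolation=cv2.INTER_CUBIC)
    c=cv2.findContours(sil(n,best.x,roi[n]),0,1)[0];im2=im.copy();cv2.drawContours(im2,c,-1,(0,255,0),1)
    c=cv2.findContours(o[n],0,1)[0];cv2.drawContours(im2,c,-1,(0,0,255),1);cv2.imwrite(f"pics/blk_{n}.png",cv2.resize(im2,None,fx=2,fy=2))
E
```

```text
17.18 [0.5307 0.1239 0.127 ] yaw -4.39 F [ 0.  -0.3  0.9] M [-0.08  0.09 -0.02] op 0.092 [ 0.14  0.02  1.72 -0.    1.4   0.21]
55 ['top'] [0.4727 0.347 ] -16.000684921310636 1322.0 [np.uint64(14044)]
55 ['side'] [0.4747 0.3183] -12.408846821096517 2540.0 [np.uint64(6543)]Traceback (most recent call last):
  File "<stdin>", line 7, in <module>
  File "<stdin>", line 7, in <genexpr>
    res = _minimize_neldermead(fun, x0, args, callback, bounds=bounds,
                               **options)
    fxr = func(xr)
    fx = function(np.copy(x), *(wrapper_args + args))
  File "<stdin>", line 6, in <lambda>
  File "<stdin>", line 6, in <genexpr>
  File "blk.py", line 11, in sil
    p=(proj(n,X)-[x0,y0]+.5)*S-.5
       ~~~~^^^^^
  File "h.py", line 13, in proj
    c=robot.get_calibration(n)
ValueError: time passes only in moves, steps and waits
```

```bash
sed -i 's/^def K(c)/import functools\n@functools.lru_cache\ndef cal(n): return robot.get_calibration(n)\ndef K(c)/; s/c=robot.get_calibration(n)/c=cal(n)/' h.py
python3 - <<'E'
from blk import *
roi={"top":(145,255,70,50),"side":(190,162,40,38)}
for thr in(50,58):
    o={n:obs(f"pics/{n}0.png",roi[n],thr) for n in roi}
    for use in(["top"],["side"],["top","side"]):
        f=lambda v:sum((sil(n,[v[0],v[1],v[2]],roi[n])!=o[n]).sum() for n in use)
        best=min((minimize(f,[.475+a,.349+b,np.radians(-15)],method="Nelder-Mead",options=dict(initial_simplex=np.array([[.475+a,.349+b,-.26],[.481+a,.349+b,-.26],[.475+a,.355+b,-.26],[.475+a,.349+b,-.2]]))) for a in(-.002,.002) for b in(-.003,.003)),key=lambda r:r.fun)
        print(thr,use,np.round(best.x[:2],4),np.degrees(best.x[2]),best.fun,[o[n].sum() for n in use])
for n in roi:
    x0,y0,w,h=roi[n];im=cv2.resize(cv2.imread(f"pics/{n}0.png")[y0:y0+h,x0:x0+w],None,fx=S,fy=S,interpolation=cv2.INTER_CUBIC)
    c=cv2.findContours(sil(n,best.x,roi[n]),0,1)[0];im2=im.copy();cv2.drawContours(im2,c,-1,(0,255,0),1)
    c=cv2.findContours(o[n],0,1)[0];cv2.drawContours(im2,c,-1,(0,0,255),1);cv2.imwrite(f"pics/blk_{n}.png",cv2.resize(im2,None,fx=2,fy=2))
E
```

```text
50 ['top'] [0.4731 0.347 ] -15.92007556878657 8006.0 [np.uint64(7340)]
50 ['side'] [0.4748 0.3112] -12.428651767916957 2078.0 [np.uint64(6264)]
50 ['top', 'side'] [0.4717 0.3415] -14.840041288286013 10999.0 [np.uint64(7340), np.uint64(6264)]
58 ['top'] [0.473  0.3469] -16.95539980074992 995.0 [np.uint64(14388)]
58 ['side'] [0.4744 0.3233] -12.69640129583747 1647.0 [np.uint64(6988)]
58 ['top', 'side'] [0.4726 0.3465] -15.964014359502398 3518.0 [np.uint64(14388), np.uint64(6988)]
```

View pics/blk_top.png

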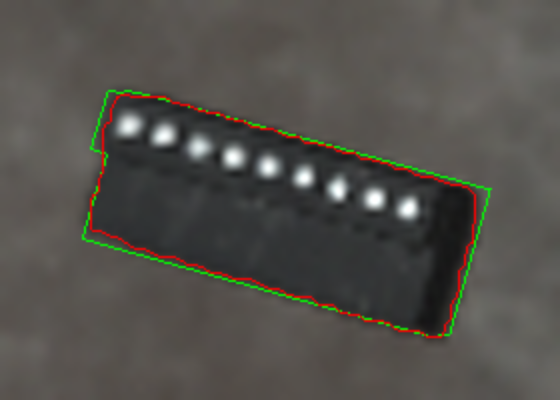

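View pics/blk_side.png

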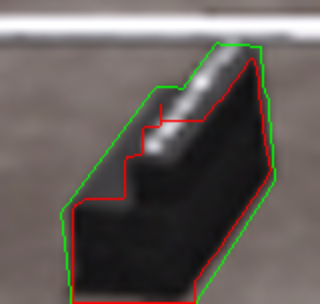

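>>> play_rows(
  plan=[
    {"slide":[-0.2144,0.8256,0],"roll":-0.161,"fingers":1},
    {"slide":[-0.2144,0.8256,0],"roll":-0.161,"fingers":1},
    {"slide":[-0.2144,0.8256,0],"roll":-0.161,"fingers":1},
    {"slide":[-0.2144,0.8256,0],"roll":-0.161,"fingers":1},
    {"slide":[-0.2144,0.8256,0],"roll":-0.161,"fingers":1},
    {"slide":[-0.2144,0.8256,0],"roll":-0.161,"fingers":1},
    {"slide":[-0.2144,0.8256,0],"roll":-0.161,"fingers":1},
    {"slide":[-0.2144,0.8256,0],"roll":-0.161,"fingers":1},
    {"slide":[-0.2144,0.8256,0],"roll":-0.161,"fingers":1},
    {"slide":[0,0,-1],"roll":0,"fingers":1},
    {"slide":[0,0,-1],"roll":0,"fingers":1},
    {"slide":[0,0,-0.7],"roll":0,"fingers":1},
    {"slide":[0,0,0],"roll":0,"fingers":1},
  ],
)

```text
t: 18.8
tool_pos: [0.4711, 0.3458, 0.0428]
orientation: [1.408, 1.065, -1.415]
force: [0.2, -0.5, 0.8]
opening: 0.0928
```

```bash
python3 st.py
python3 - <<'E'
from h import *
b=robot.read_camera("side")
cv2.imwrite("pics/g1.png",cv2.resize(b[110:230,150:290],None,fx=5,fy=5,interpolation=cv2.INTER_CUBIC)[:,:,::-1].copy())
E
```

```text
18.8 [0.4711 0.3458 0.0428] yaw -15.98 F [ 0.2 -0.5  0.8] M [-0.06  0.12  0.02] op 0.0928 [ 0.55  0.21  1.68 -0.    1.26  0.82]
```

View pics/g1.png

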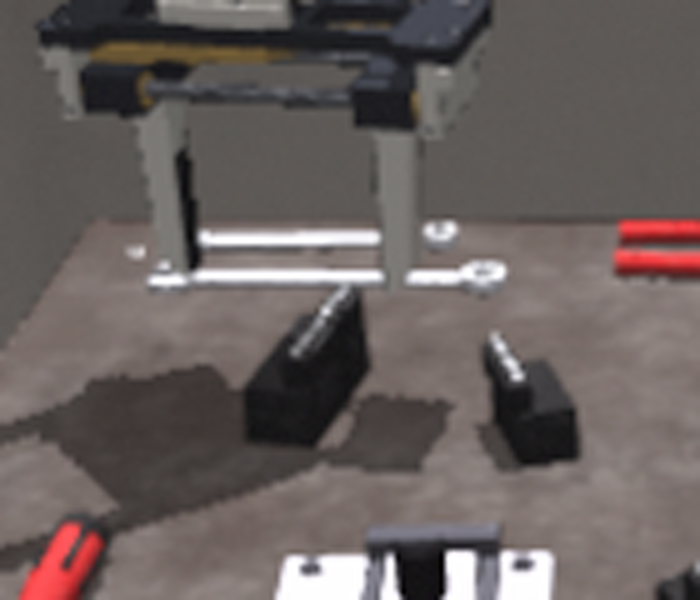

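Run:
```python
from h import *
c,s=np.cos(np.radians(-16)),np.sin(np.radians(-16))
for z in(.043,.06,.07): print(z,[np.round((proj("side",[[.4711+d*c,.3458+d*s,z]])[0]-[150,110])*5,0) for d in(-.053,.053)])
```

```text
0.043 [array([191., 321.]), array([404., 336.])]
0.06 [array([187., 288.]), array([402., 303.])]
0.07 [array([184., 269.]), array([400., 284.])]
```

The tips project where tool z + 0.027 predicts, so I'll descend and grip.

>>> play_rows(
  plan=[
    {"slide":[0.05,0.03,-0.6],"roll":0,"fingers":1},
    {"slide":[0,0,-0.6],"roll":0,"fingers":1},
    {"slide":[0,0,-0.4],"roll":0,"fingers":1},
    {"slide":[0,0,-0.22],"roll":0,"fingers":1},
    {"slide":[0,0,0],"roll":0,"fingers":1},
  ],
)

```text
t: 19.48
tool_pos: [0.4738, 0.3473, -0.0103]
orientation: [1.411, 1.064, -1.413]
force: [0.2, -0.5, -0.1]
opening: 0.0931
```

>>> play_rows(
  plan=[
    {"slide":[0,0,0],"roll":0,"fingers":-1},
    {"slide":[0,0,0],"roll":0,"fingers":-1},
    {"slide":[0,0,0],"roll":0,"fingers":-1},
    {"slide":[0,0,0],"roll":0,"fingers":-1},
    {"slide":[0,0,0],"roll":0,"fingers":-1},
    {"slide":[0,0,0],"roll":0,"fingers":-1},
    {"slide":[0,0,0],"roll":0,"fingers":-1},
    {"slide":[0,0,0],"roll":0,"fingers":-1},
  ],
  squeeze=40,
)

```text
t: 20.48
tool_pos: [0.4743, 0.3476, -0.0096]
orientation: [1.412, 1.064, -1.412]
force: [0.2, 0.6, 1.6]
opening: 0.0356
```

```bash
python3 st.py
```

```text
20.48 [ 0.4743  0.3476 -0.0096] yaw -15.98 F [0.2 0.6 1.6] M [-0.08  0.22  0.02] op 0.0356 [0.55 0.28 1.7  0.   1.16 0.82]
```

>>> play_rows(
  plan=[
    {"slide":[0,0,0.3],"roll":0,"fingers":-1},
    {"slide":[0,0,0.8],"roll":0,"fingers":-1},
    {"slide":[0,0,1],"roll":0,"fingers":-1},
    {"slide":[0,0,1],"roll":0,"fingers":-1},
    {"slide":[0,0,0.3],"roll":0,"fingers":-1},
    {"slide":[0,0,0],"roll":0,"fingers":-1},
  ],
)

```text
t: 21.22
tool_pos: [0.4746, 0.3478, 0.0929]
orientation: [1.413, 1.064, -1.411]
force: [-0.2, 0.3, -0.8]
opening: 0.0353
```

```bash
python3 st.py
python3 - <<'E'
from h import *
b=robot.read_camera("side")
cv2.imwrite("pics/g2.png",cv2.resize(b[70:210,140:280],None,fx=4,fy=4,interpolation=cv2.INTER_CUBIC)[:,:,::-1].copy())
E
```

```text
21.23 [0.4746 0.3478 0.0929] yaw -15.99 F [-0.2  0.3 -0.8] M [-0.08  0.01  0.01] op 0.0353 [ 0.55  0.16  1.63 -0.    1.34  0.82]
```

View pics/g2.png

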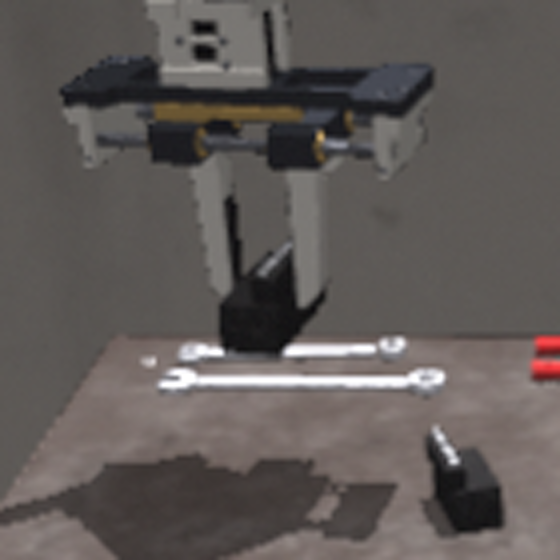

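The block is lifted and level in the grip, with its strip on the right-hand (+x) side. I'll carry it to the jig, staying short of both fences.

>>> play_rows(
  plan=[
    {"slide":[0.12,-0.966,0],"roll":0.132,"fingers":-1},
    {"slide":[0.12,-0.966,0],"roll":0.132,"fingers":-1},
    {"slide":[0.12,-0.966,0],"roll":0.132,"fingers":-1},
    {"slide":[0.12,-0.966,0],"roll":0.132,"fingers":-1},
    {"slide":[0.12,-0.966,0],"roll":0.132,"fingers":-1},
    {"slide":[0.12,-0.966,0],"roll":0.132,"fingers":-1},
    {"slide":[0.12,-0.966,0],"roll":0.132,"fingers":-1},
    {"slide":[0.12,-0.966,0],"roll":0.132,"fingers":-1},
    {"slide":[0.12,-0.966,0],"roll":0.132,"fingers":-1},
    {"slide":[0.12,-0.966,0],"roll":0.132,"fingers":-1},
    {"slide":[0.12,-0.966,0],"roll":0.132,"fingers":-1},
    {"slide":[0,0,0],"roll":0,"fingers":-1},
    {"slide":[0,0,-0.5],"roll":0,"fingers":-1},
    {"slide":[0,0,-0.5],"roll":0,"fingers":-1},
    {"slide":[0,0,0],"roll":0,"fingers":-1},
  ],
)

```text
t: 23.15
tool_pos: [0.5117, 0.0296, 0.0597]
orientation: [1.262, 1.176, -1.268]
force: [-0.4, 0.5, -0.7]
opening: 0.0354
```

```bash
python3 st.py
python3 - <<'E'
from h import *
b=robot.read_camera("side");a=robot.read_camera("top")
cv2.imwrite("pics/g3.png",cv2.resize(b[130:310,160:300],None,fx=4,fy=4,interpolation=cv2.INTER_CUBIC)[:570,:,::-1].copy())
cv2.imwrite("pics/g4.png",cv2.resize(a[200:310,250:400],None,fx=5,fy=5,interpolation=cv2.INTER_CUBIC)[:,:,::-1].copy())
E
```

```text
23.15 [0.5117 0.0296 0.0597] yaw -4.31 F [-0.4  0.5 -0.7] M [-0.03  0.03  0.01] op 0.0354 [-0.04  0.    1.87  0.    1.28  0.03]
```

View pics/g3.png

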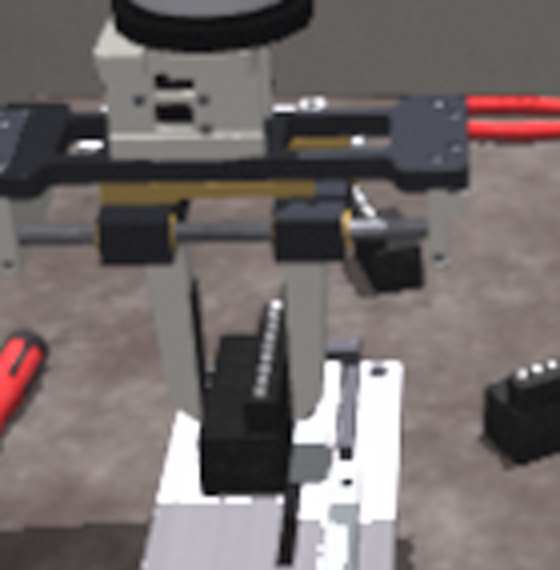

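View pics/g4.png

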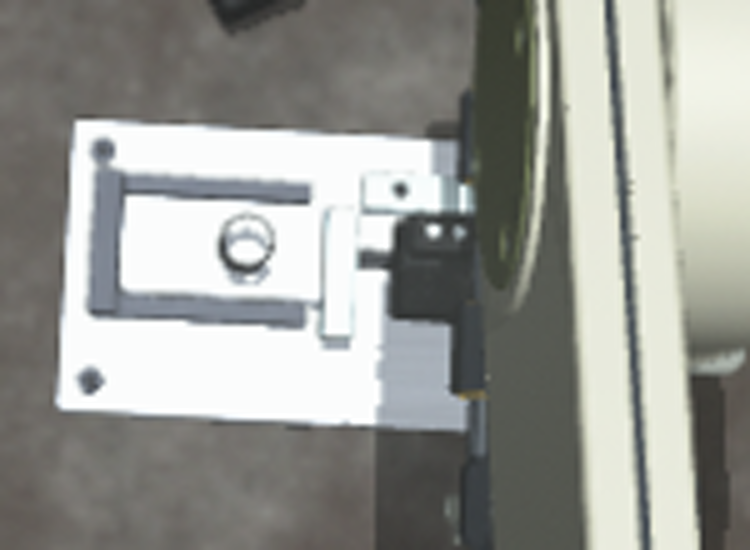

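>>> play_rows(
  plan=[
    {"slide":[0,0,-0.8],"roll":0,"fingers":-1},
    {"slide":[0,0,-0.6],"roll":0,"fingers":-1},
    {"slide":[0,0,-0.4],"roll":0,"fingers":-1},
    {"slide":[0,0,0],"roll":0,"fingers":-1},
  ],
)

```text
t: 23.75
tool_pos: [0.5129, 0.0289, 0.0073]
orientation: [1.264, 1.174, -1.267]
force: [0.3, -0.1, -0.4]
opening: 0.0358
```

>>> play_rows(
  plan=[
    {"slide":[0,0,-0.04],"roll":0,"fingers":-1},
    {"slide":[0,0,0],"roll":0,"fingers":-1},
    {"slide":[0,0,0],"roll":0,"fingers":-1},
  ],
)

```text
t: 24.12
tool_pos: [0.5144, 0.0288, 0.0078]
orientation: [1.266, 1.171, -1.264]
force: [-0.3, 0.1, -1.5]
opening: 0.0357
```

>>> play_rows(
  plan=[
    {"slide":[0,0,-0.1],"roll":0,"fingers":-1},
    {"slide":[0,0,-0.05],"roll":0,"fingers":-1},
    {"slide":[0,0,0],"roll":0,"fingers":-1},
    {"slide":[0,0,0],"roll":0,"fingers":-1},
  ],
)

```text
t: 24.62
tool_pos: [0.5139, 0.0288, 0.0027]
orientation: [1.265, 1.172, -1.265]
force: [-1.5, 0.0, -1.7]
opening: 0.0355
```

>>> play_rows(
  plan=[
    {"slide":[0,0,-0.05],"roll":0,"fingers":-1},
    {"slide":[0,0,0],"roll":0,"fingers":-1},
    {"slide":[0,0,0],"roll":0,"fingers":-1},
  ],
)

```text
t: 25.0
tool_pos: [0.5139, 0.0288, 0.0012]
orientation: [1.265, 1.172, -1.265]
force: [-0.6, -0.3, -1.0]
opening: 0.0357
```

>>> play_rows(
  plan=[
    {"slide":[0,0,-0.04],"roll":0,"fingers":-1},
    {"slide":[0,0,0],"roll":0,"fingers":-1},
    {"slide":[0,0,0],"roll":0,"fingers":-1},
  ],
)

```text
t: 25.38
tool_pos: [0.5141, 0.0288, 0.0004]
orientation: [1.265, 1.172, -1.265]
force: [-1.7, -0.3, 4.5]
opening: 0.0358
```

>>> play_rows(
  plan=[
    {"slide":[0.066,-0.005,0],"roll":0,"fingers":-1},
    {"slide":[0.066,-0.005,0],"roll":0,"fingers":-1},
    {"slide":[0.066,-0.005,0],"roll":0,"fingers":-1},
    {"slide":[0,0,0],"roll":0,"fingers":-1},
  ],
  squeeze=55,
)

```text
t: 25.88
tool_pos: [0.52, 0.0284, 0.0004]
orientation: [1.265, 1.172, -1.265]
force: [-3.3, 0.5, 5.1]
opening: 0.0356
```

>>> play_rows(
  plan=[
    {"slide":[0.04,-0.003,0],"roll":0,"fingers":-1},
    {"slide":[0,0,0],"roll":0,"fingers":-1},
  ],
)

```text
t: 26.12
tool_pos: [0.521, 0.0283, 0.0004]
orientation: [1.265, 1.172, -1.265]
force: [-3.3, 1.3, 6.6]
opening: 0.0354
```

>>> play_rows(
  plan=[
    {"slide":[0.04,-0.003,0],"roll":0,"fingers":-1},
    {"slide":[0,0,0],"roll":0,"fingers":-1},
  ],
)

```text
t: 26.38
tool_pos: [0.5216, 0.0283, 0.0004]
orientation: [1.264, 1.173, -1.266]
force: [-6.8, 0.5, 9.6]
opening: 0.0355
```

```bash
python3 st.py
```

```text
26.38 [5.216e-01 2.830e-02 4.000e-04] yaw -4.36 F [-6.8  0.5  9.6] M [-0.04  1.3   0.04] op 0.0355 [-0.04  0.11  1.88  0.    1.16  0.03]
```

>>> play_rows(
  plan=[
    {"slide":[0.005,0.066,0],"roll":0,"fingers":-1},
    {"slide":[0.005,0.066,0],"roll":0,"fingers":-1},
    {"slide":[0.005,0.066,0],"roll":0,"fingers":-1},
    {"slide":[0,0,0],"roll":0,"fingers":-1},
  ],
)

```text
t: 26.88
tool_pos: [0.522, 0.0326, 0.0004]
orientation: [1.262, 1.172, -1.267]
force: [-6.3, -6.8, 9.9]
opening: 0.0354
```

>>> play_rows(
  plan=[
    {"slide":[0.003,0.04,0],"roll":0,"fingers":-1},
    {"slide":[0,0,0],"roll":0,"fingers":-1},
  ],
)

```text
t: 27.12
tool_pos: [0.522, 0.0337, 0.0003]
orientation: [1.262, 1.171, -1.268]
force: [-7.6, -8.6, 9.6]
opening: 0.0351
```

>>> play_rows(
  plan=[
    {"slide":[0.003,0.04,0],"roll":0,"fingers":-1},
    {"slide":[0,0,0],"roll":0,"fingers":-1},
  ],
)

```text
t: 27.38
tool_pos: [0.5221, 0.0348, 0.0004]
orientation: [1.262, 1.171, -1.268]
force: [-7.6, -7.9, 9.8]
opening: 0.0352
```

```bash
python3 st.py
```

```text
27.38 [5.221e-01 3.480e-02 4.000e-04] yaw -4.36 F [-7.6 -7.9  9.8] M [-1.54  1.39  0.11] op 0.0352 [-0.03  0.11  1.88 -0.    1.16  0.05]
```

>>> play_rows(
  plan=[
    {"slide":[0.003,0.04,0],"roll":0,"fingers":-1},
    {"slide":[0.003,0.04,0],"roll":0,"fingers":-1},
    {"slide":[0,0,0],"roll":0,"fingers":-1},
  ],
)

```text
t: 27.75
tool_pos: [0.5223, 0.037, 0.0004]
orientation: [1.262, 1.171, -1.268]
force: [-7.1, -9.5, 9.8]
opening: 0.0355
```

>>> play_rows(
  plan=[
    {"slide":[0.003,0.04,0],"roll":0,"fingers":-1},
    {"slide":[0,0,0],"roll":0,"fingers":-1},
  ],
)

```text
t: 28.0
tool_pos: [0.5224, 0.0371, 0.0004]
orientation: [1.261, 1.17, -1.268]
force: [-7.9, -14.6, 10.3]
opening: 0.0352
```

>>> play_rows(
  plan=[
    {"slide":[0.003,0.04,0],"roll":0,"fingers":-1},
    {"slide":[0,0,0],"roll":0,"fingers":-1},
  ],
)

```text
t: 28.25
tool_pos: [0.5225, 0.0371, 0.0004]
orientation: [1.259, 1.169, -1.269]
force: [-8.1, -19.3, 11.0]
opening: 0.035
```

```bash
python3 st.py
```

```text
28.25 [5.225e-01 3.710e-02 4.000e-04] yaw -4.36 F [ -8.1 -19.3  11. ] M [-3.56  1.64  0.35] op 0.035 [-0.02  0.11  1.88 -0.01  1.16  0.06]
```

>>> play_rows(
  plan=[
    {"slide":[0.04,0,0],"roll":0,"fingers":-1},
    {"slide":[0.04,0,0],"roll":0,"fingers":-1},
    {"slide":[0,0,0],"roll":0,"fingers":-1},
  ],
)

```text
t: 28.62
tool_pos: [0.5225, 0.0371, 0.0004]
orientation: [1.257, 1.172, -1.273]
force: [-20.4, -19.9, 23.0]
opening: 0.0353
```

```bash
python3 st.py
```

```text
28.62 [5.225e-01 3.710e-02 4.000e-04] yaw -4.35 F [-20.4 -19.9  23. ] M [-3.56  3.73  0.43] op 0.0353 [-0.02  0.12  1.87 -0.01  1.16  0.06]
```

>>> play_rows(
  plan=[
    {"slide":[0,0,0.05],"roll":0,"fingers":-1},
    {"slide":[0.002,0.03,0],"roll":0,"fingers":-1},
    {"slide":[0,0,0],"roll":0,"fingers":-1},
  ],
)

```text
t: 29.0
tool_pos: [0.5225, 0.0372, 0.0005]
orientation: [1.256, 1.171, -1.274]
force: [-13.7, -24.0, 8.9]
opening: 0.0356
```

```bash
python3 st.py
python3 - <<'E'
from h import *
b=robot.read_camera("side");a=robot.read_camera("top")
cv2.imwrite("pics/k3.png",cv2.resize(b[190:300,180:290],None,fx=5,fy=5,interpolation=cv2.INTER_CUBIC)[:,:,::-1].copy())
cv2.imwrite("pics/k4.png",cv2.resize(a[200:310,250:400],None,fx=5,fy=5,interpolation=cv2.INTER_CUBIC)[:,:,::-1].copy())
E
```

```text
29.0 [5.225e-01 3.720e-02 5.000e-04] yaw -4.36 F [-13.7 -24.    8.9] M [-4.32  2.45  0.48] op 0.0356 [-0.02  0.12  1.87 -0.01  1.16  0.06]
```

View pics/k3.png

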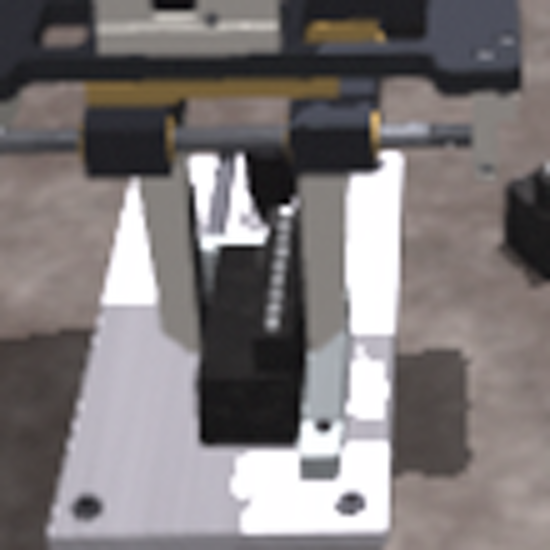

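View pics/k4.png

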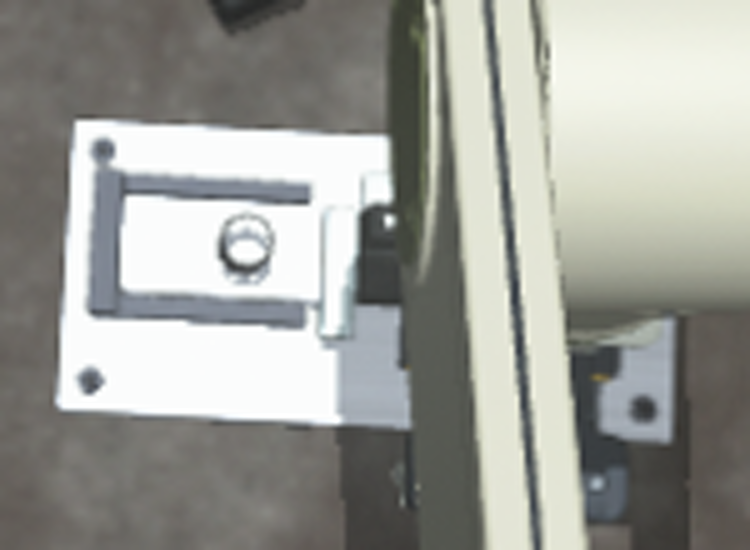

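The block sits in the corner and touches both fences. The wrist moment suggests the end contact is biased to one corner, so I'll try a small yaw trim.

>>> play_rows(
  plan=[
    {"slide":[0,0,0],"roll":0.03,"fingers":-1},
    {"slide":[0,0,0],"roll":0,"fingers":-1},
    {"slide":[0,0,0],"roll":0,"fingers":-1},
  ],
)

```text
t: 29.48
tool_pos: [0.5225, 0.0372, 0.0005]
orientation: [1.253, 1.173, -1.271]
force: [-13.6, -23.2, 10.0]
opening: 0.0352
```

```bash
python3 st.py
```

```text
29.48 [5.225e-01 3.720e-02 5.000e-04] yaw -4.14 F [-13.6 -23.2  10. ] M [-4.25  2.5   0.26] op 0.0352 [-0.02  0.12  1.87 -0.01  1.16  0.05]
```

>>> play_rows(
  plan=[
    {"slide":[0,0,0],"roll":0,"fingers":-1},
    {"slide":[0,0,0],"roll":0,"fingers":-1},
    {"slide":[0,0,0],"roll":0,"fingers":-1},
  ],
  squeeze=18,
)

```text
t: 29.85
tool_pos: [0.5226, 0.0385, 0.0004]
orientation: [1.255, 1.174, -1.27]
force: [-12.1, -18.0, 8.0]
opening: 0.0355
```

```bash
python3 st.py
```

```text
29.85 [5.226e-01 3.850e-02 4.000e-04] yaw -4.15 F [-12.1 -18.    8. ] M [-3.15  2.31  0.07] op 0.0355 [-0.02  0.12  1.87 -0.01  1.16  0.05]
```

>>> play_rows(
  plan=[
    {"slide":[0,0,0],"roll":0,"fingers":-1},
    {"slide":[0,0,0],"roll":0,"fingers":-1},
    {"slide":[0,0,0],"roll":0,"fingers":-1},
  ],
  squeeze=55,
)

```text
t: 30.22
tool_pos: [0.5226, 0.0385, 0.0004]
orientation: [1.255, 1.174, -1.27]
force: [-12.6, -18.5, 7.4]
opening: 0.0353
```

```bash
python3 st.py
```

```text
30.23 [5.226e-01 3.850e-02 4.000e-04] yaw -4.15 F [-12.6 -18.5   7.4] M [-3.07  2.32  0.02] op 0.0353 [-0.02  0.12  1.87 -0.01  1.16  0.05]
```

>>> play_rows(
  plan=[
    {"slide":[0.05,0.04,0.02],"roll":0,"fingers":-1},
    {"slide":[0.002,0.02,0.01],"roll":0,"fingers":-1},
    {"slide":[0,0,0],"roll":0,"fingers":-1},
    {"slide":[0,0,0],"roll":0,"fingers":-1},
    {"slide":[0,0,0],"roll":0,"fingers":-1},
    {"slide":[0,0,0],"roll":0,"fingers":-1},
  ],
  squeeze=58,
)

```text
t: 30.98
tool_pos: [0.5226, 0.0385, 0.0005]
orientation: [1.252, 1.175, -1.274]
force: [-16.3, -25.3, 7.4]
opening: 0.0354
```

```bash
python3 st.py
python3 - <<'E'
from h import *
b=robot.read_camera("side");a=robot.read_camera("top")
cv2.imwrite("pics/m3.png",cv2.resize(b[200:300,190:280],None,fx=6,fy=6,interpolation=cv2.INTER_CUBIC)[:,:,::-1].copy())
cv2.imwrite("pics/m4.png",cv2.resize(a,None,fx=1.4,fy=1.4,interpolation=cv2.INTER_CUBIC)[:,:,::-1].copy())
E
python3 st.py
```

```text
30.98 [5.226e-01 3.850e-02 5.000e-04] yaw -4.16 F [-16.3 -25.3   7.4] M [-4.58  2.92  0.05] op 0.0354 [-0.02  0.12  1.87 -0.01  1.17  0.06]
31.07 [5.225e-01 3.850e-02 5.000e-04] yaw -4.16 F [-16.2 -25.2   6.7] M [-4.61  2.88 -0.01] op 0.0353 [-0.02  0.12  1.87 -0.01  1.17  0.06]
```

View pics/m3.png

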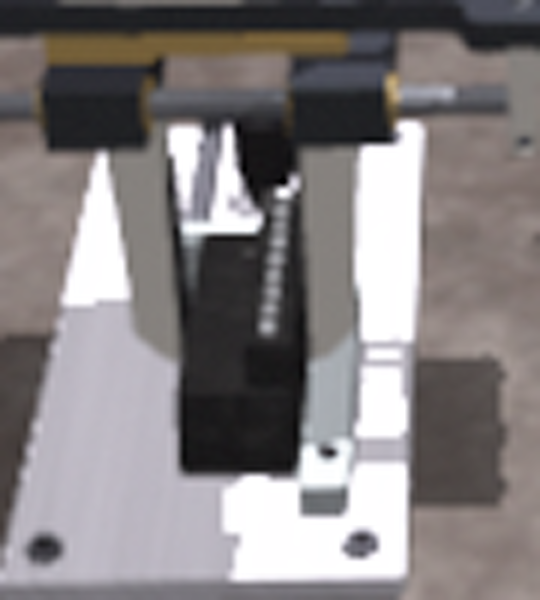

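View pics/m4.png

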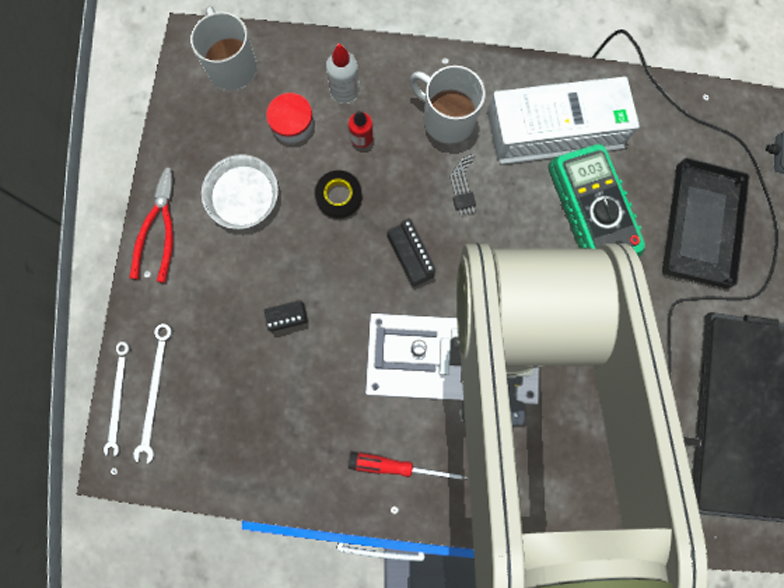

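The block is flat and in contact with both fences, the forces are steady, and the other items haven't moved. Handing in.

```bash
python3 - <<'E'
from plant import robot
print(robot.close_job())
E
python3 st.py
```

```text
the job is handed in; nothing more can be done
None
the job is handed in; nothing more can be done
```

I slid the end fence out by its knob to the end stop. Then I set the long block (of the two look-alikes, the one nearer the base) in the corner and handed in at about 31 s of the 67 s allowed. I was still gripping it at 58 N and pushing on both fences.

**Last checks that agreed:**
- **End fence:** the knob stalled against about 15 N, within 1 mm of the camera's estimate for the end stop.
- **Push:** steady at about 16 N towards the long fence, 25 N towards the end fence and 7 N down, with almost no twist at the wrist.
- **Pictures:** the block is flat against both fences. The short block, tape roll and hex keys are where they started.

**What went wrong or disagreed:**
- **Fingertip height:** the tips sit about 27 mm higher than the reported TCP implies. The first try at the knob therefore closed above it. I found the offset by touching the slide's carriage and used it from then on.
- **Block slip:** easing the grip to let the block settle square let the fingers slide 1.3 mm along it. I re-tightened the grip and pushed again afterwards.
- **Final angle:** the tool's yaw ended at −4.16°, against −4.37° for the jig from the camera. That is within the measurement error, up to about 0.3 mm along the block. I couldn't measure the block's own angle more closely.

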